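# Set a sprung stop screw to the setting gauge

## Task

Set the stop on the feed guide: push the brass setting gauge in along its channel by its wooden grip until its front end shows well past the far side of the stop screw. Then turn the stop screw down with the red T-handle driver (never with the fingers) until the gauge just drags beneath the sprung nose, a light drag and not jammed, and prove it by sliding the gauge a little by its grip. Leave the gauge there under the nose, lightly nipped, with its end still showing, put the driver back upright in its rest on the guide, and leave the other things on the bench alone.

Things in the scene. Friction and masses are not known exactly. Their poses are not given: they have to be found in the camera images.
- guide: Green steel feed guide screwed to the bench, 92 mm wide (its x), 322 mm long (its y, -207 to +115 mm), base 15 mm thick. Origin on the bench top straight under the stop screw's axis, z up. Two steel rails 8 mm high form a channel 43 mm wide along y, its floor 15 mm above the bench. Fixed.
- bridge_top (a point): Point on the screw's axis on top of the green bridge (92 x 34 mm, underside 46 mm, top 66 mm above the bench) that spans the channel. The screw goes down through it and ends in a brass nose, 11 mm across with a ball end, which springs upward at 4 N per mm, at most 7 mm.
- screw: The stop screw: square steel head 26 x 26 x 26 mm with a square socket 11 mm wide, 22 mm deep. Origin: centre of the socket's mouth on the head's top, about 109 mm above the bench; x and y parallel to the socket's sides, turning with it; z up. Clockwise from above drives it down, 12 mm a turn (1.9 mm per rad); it takes about 0.05 N m and stays where it is left.
- gauge: Setting gauge in the channel: brass bar 40 mm wide, 170 mm long (its y, as the guide's y), 12 mm thick, 0.25 kg (+-20 %), with an upright square wooden grip 20 x 20 x 45 mm near its -y end. Origin: centre of the bar's underside. It starts near y = -110 mm in the guide's frame, its +y end short of the nose.
- gauge_grip (a point): Point inside the wooden grip on its axis, 40 mm above the gauge's underside, 17 mm below the grip's top, 72 mm from the gauge's origin along -y. Axes as the gauge's. Friction about 0.6 (+-15 %): free, the gauge slides with about 1.5 N; a nose pressing with N newtons adds 1.2 x N to that (rubbing above and below), and any push of your own downward adds 0.6 of itself.
- channel_spot (a point): Point on the channel floor where the pushed-in gauge's origin belongs, 52 mm from the screw's axis along the guide's -y; its +y end then stands 33 mm past the axis (15 to 55 mm will do). The nose tip is worn by an unknown amount: at the start it is 0.8 to 5.6 mm above the gauge's top, to be found by feel. A light drag is a nose force of 1.5 to 7.5 N; over 16 N is jammed.
- driver: T-handle driver, 88 mm long, 0.14 kg. Origin: centre of the bit's tip; z along the shank to the handle. Square bit 10 mm wide, 20 mm long, tapered to 7 mm over its last 3 mm, sides parallel to the driver's x and y; shank 11 mm thick. In the screw's socket it stands by itself, with play of about 0.1 rad either way.
- driver_handle (a point): Centre of the driver's red T bar, 79 mm above the bit's tip: 70 mm long (driver's x), 16 mm wide (y), 18 mm high. Axes as the driver's.
- driver_collar (a point): Centre of the underside of the driver's round collar (23 mm across, 5 mm thick), 20 mm above the bit's tip. The collar sits on the screw's head, or on the rest, when the bit is fully in.
- rest_hole (a point): Centre of the mouth of the driver's rest: a 44 mm square green block on the guide at y = +88 mm, top 50 mm above the bench, with a square hole 19 mm wide and 25 mm deep. The driver starts upright in it, collar on the block's top, tip 30 mm above the bench.
- block_plane: Bystander: block plane, 48 x 177 x 52 mm, origin at the centre of its underside.
- tape_measure: Bystander: yellow tape measure, 34 x 76 x 60 mm, origin at the centre of its underside.
- sanding_block: Bystander: red and black sanding block, 62 x 115 x 37 mm, origin at the centre of its underside.
- oak_block: Bystander: light wooden block, 65 x 100 x 22 mm, origin at the centre of its underside.
Things that resemble listed ones, but are neither listed nor needed, are in the scene too. There is more than one size of the driver; the job needs the smallest.

How it is judged:
On the way, in this order (a step that is already met when the one before it is completed fails the run):
1. the gauge lies under the stop screw, its end at least 15 mm past the screw's axis (y of gauge in the frame of guide above -0.07 m), for 0.2 s.
2. the gauge is slid by the fingers while the nose presses on it lightly (1.5 to 7.5 N) (contact force between screw and gauge between 1.5 and 7.5 N and contact force between the fingers and gauge above 0.5 N and linear speed of gauge above 0.003 m/s), for 0.2 s.
At the end, for the whole second after the job is handed in: The gauge lies in the channel under the nose, its end 15 to 55 mm past the screw's axis, with the nose pressing on it at 1.5 to 7.5 N; the driver stands upright (within 0.15 rad) in its rest, bit fully in the hole (collar within 4 mm of the block); everything at rest (contact force between screw and gauge between 1.5 and 7.5 N and y of gauge in the frame of guide between -0.07 and -0.03 m and z of gauge in the frame of guide below 0.018 m and horizontal distance between driver and rest_hole below 0.009 m and z of driver in the frame of guide below 0.034 m and angle between driver's own z axis and vertical below 0.15 rad and linear speed of each of gauge, driver below 0.01 m/s); the robot touches nothing.
It fails at once if the stop is jammed down on the gauge (over 16 N) (contact force between screw and gauge above 16 N).
It fails at once if the screw is turned or pushed with the fingers instead of the driver (contact force between the fingers and screw above 2 N).
It fails at once if a bystander is moved by more than 20 mm (distance of any of block_plane, tape_measure, sanding_block, oak_block from where it was at the start of the episode above 0.02 m).
It also fails if it takes over 72 s, if anything falls off the work surface, if the arm or the gripper's body presses on something with over 40 N, if the wrist force passes 120 N, or if a joint passes its speed limit or range.

## Robot

A 6-joint arm with a two-finger parallel gripper is mounted at the origin on a cart in front of the work surface, level with it; the furniture and walls round the work are solid. World frame = base frame: x ahead of the robot, y to its left, z up, the work surface at z = 0. Lengths are in m, angles in rad, forces in N, time in s.
With the tool pointing down it reaches from about 0.35 to 0.975 m from the base axis. Payload 4.9 kg.
Tool frame: the origin (TCP) lies midway between the tips of the shut fingers; the grasp point (between the pads) lies 19 mm behind it; z points along the fingers, y is the line along which they close (so a half turn about z gives the same grasp; the last joint's range is limited). The gripper opens to 85 mm and grips with 20 to 120 N. Pads are 22 mm wide; open, the fingers measure 114 mm over their backs; the gripper's body (76 mm by 85 mm) begins 54 mm behind the grasp point. The pads swing forward as they close: fully open they stand 13 mm farther back than shut.
Start: joints at [1.213, 0.053, 1.613, -0, 1.476, -0.119], TCP at [0.148, 0.607, 0.231] pointing down, gripper open.
Joint ranges: [-3.01, 3.01], [-1.01, 2.22], [0.06, 2.58], [-1.02, 4.17], [0.09, 2.62], [-3.14, 3.14]. Speed limits (rad/s): [2.57, 2.57, 3.14, 3.14, 3.14, 3.14].

## Interface

Orientations are given as a unit quaternion [w, x, y, z].
In Python, from plant import state, grab_frame, job_done, cut_out, place_of gives the robot as it stands.
- The arm moves only by the tool jog_arm, never from a script. Its argument "motion" is text: rows parted by semicolons, each of 7 numbers parted by spaces: the opening in per cent of the stroke, from 0 (shut) to 100 (fully open), then the shift along the tool's x, y, z as a fraction of full scale, then the turn, a rotation vector about the tool's x, y, z as a fraction of full scale. A call has exactly 5 rows; each row is the pose to reach, as a shift and turn from the pose commanded when the call began, along the tool's axes at that moment; what a row does not reach only later rows make up. Full scale, the value 1, is 50 cm for a shift and 1.5 rad for a turn. A row lasts 1/8 s, in which the tool goes at most 62.5 mm and 10.7 degrees, less where a joint would pass 70% of its speed; a pose out of reach is approached as far as the arm can. A call with a number of a shift or a turn outside -1 to 1 is refused whole. A call with a gripper value outside its range is refused whole. The fingers move at their own pace and stop on an object; the grip force is fixed at half the most. Time passes only in rows, so rows that repeat a pose let the fingers close, or fill a call up. It gives the time, the measured TCP pose, the force, the opening and the grip force at its end, in the units of the state.
- state(): the state, without advancing time (a new reading comes with each control period).
- grab_frame(name): name is "side" or "top"; returns a dict with "color" (480x640x3 uint8, red, green, blue), "range_z" (480x640 float32, m along the optical axis (not along the pixel's ray), 0 where there is no reading), "intrinsics" (3x3 intrinsics, pixels), "world_from_camera" (4x4, takes a point from camera to world coordinates). Camera axes: x right, y up, looking along -z (the intrinsics and any distortion apply to the point x, -y, -z); pixel columns grow to the right and rows downward; lengths in m; the calibration is good to about 2 mm. A picture is of the moment at which its call begins.
- job_done(): hands the job in; it is judged then, once.
Trained networks look in the newest picture that a camera, given by its name, has taken for a name from the list of things; names that differ only in an ending like _2 or _b are one class to them, and where a whole thing is asked for, a point or a joint stands for the part that bears it (a point fixed in the world has none). Each returns a list of dicts, best first, with "p" (0 to 1); they miss things now and then, are a little off and sometimes report something else, mostly with a low value. They report only what shows in the picture. A call takes as long as a camera call. They do not tell look-alikes from the thing itself.
- cut_out(camera, thing): "pixels" (480x640 bool, what is visible of it).
- place_of(camera, thing): "at" ([x, y, z] in m, in world coordinates, good to about 4 mm: a listed point, or the origin of a listed thing).
The state is a dict: "time": time; "joint_pos": joint angles; "joint_vel": joint speeds; "joint_efforts": joint torques, N m; "tool_pos": TCP position; "tool_rot": TCP orientation; "contact_force": force on the tool from outside, world axes, zero at the start; "ft_torque": the same for the moment, N m; "gripper_width": opening from 0.0 (shut) to 1.0 (fully open); "grasp_force": force on a finger pad.
Only numpy, scipy, OpenCV 4.12 (cv2) and the standard library are available. Lean on these libraries where they do the work, as an engineer would, in place of code of your own. Each camera call takes 0.05 s, during which the arm holds its last target. There are 200 camera calls.

## Working session

There is one attempt and no reset: what is moved stays moved. The work goes in short steps, Python scripts to look and compute and a tool call to move; the robot and the scene stay as the last step left them, time stands still between calls to the robot, and variables do not carry over. Pictures are saved under pics/ and viewed, at most 10 in all, crops included, and the job is handed in when it is done.

Besides the shell and the picture viewer there is one more tool, called after ">>>" as name(argument=value, ...) on one line, values as JSON. jog_arm: Moves the arm, as the interface text tells. Shift numbers are shares of 50 cm and turn numbers shares of 1.5 rad, none past 1 either way. Its arguments: {"type":"object","properties":{"motion":{"type":"string"}},"required":["motion"]}

```bash
mkdir -p pics
cat > h.py <<'E'
import numpy as np, cv2
from plant import *
def save(f,n,crop=None,s=1):
    im=f["color"][...,::-1]
    if crop: x0,y0,x1,y1=crop; im=im[y0:y1,x0:x1]
    cv2.imwrite(n,cv2.resize(im,None,fx=s,fy=s,interpolation=cv2.INTER_CUBIC))
def world(f,u,v,d=None):
    K=f["intrinsics"]; d=f["range_z"][v.astype(int),u.astype(int)] if d is None else d
    p=np.stack([(u-K[0,2])/K[0,0]*d,-(v-K[1,2])/K[1,1]*d,-d,np.ones_like(d)])
    return (f["world_from_camera"]@p)[:3].T
def proj(f,p):
    c=np.linalg.inv(f["world_from_camera"])@np.append(p,1); K=f["intrinsics"]
    return np.round([K[0,2]+K[0,0]*c[0]/-c[2],K[1,2]-K[1,1]*c[1]/-c[2]],0)
E
python3 - <<'E'
from h import *
np.set_printoptions(precision=4,suppress=True)
ims=[]
for c in("side","top"):
    f=grab_frame(c); save(f,f"pics/{c}0.png"); print(c,f["world_from_camera"][:3,3])
    for t in("guide","bridge_top","screw","gauge","gauge_grip","channel_spot","driver","driver_handle","driver_collar","rest_hole","block_plane","tape_measure","sanding_block","oak_block"):
        for r in place_of(c,t)[:4]: print(t,round(r["p"],2),np.array(r["at"]),proj(f,r["at"]))
print(state())
E
```

```text
side [0.3742 0.9725 0.5949]
guide 0.71 [ 0.5649 -0.0068 -0.0015] [318. 270.]
bridge_top 0.9 [ 0.5647 -0.0102  0.0653] [318. 246.]
screw 0.48 [ 0.566  -0.0081  0.1068] [317. 231.]
gauge 0.69 [0.5439 0.0804 0.0443] [320. 273.]
gauge 0.64 [ 0.5892 -0.1223  0.0146] [317. 243.]
gauge_grip 0.64 [ 0.6087 -0.1896  0.0578] [314. 218.]
gauge_grip 0.43 [ 0.4347  0.2911 -0.0034] [357. 354.]
channel_spot 0.65 [ 0.5739 -0.0553  0.0146] [318. 255.]
driver 0.96 [ 0.3917  0.039  -0.0025] [386. 285.]
driver 0.92 [ 0.457   0.1866 -0.0006] [351. 319.]
driver 0.57 [0.547  0.0791 0.0304] [319. 277.]
driver_handle 0.94 [0.388  0.0364 0.102 ] [389. 247.]
driver_handle 0.81 [0.5438 0.0793 0.1121] [319. 247.]
driver_handle 0.22 [ 0.4847 -0.3351  0.0032] [362. 217.]
driver_handle 0.17 [ 0.6167 -0.3261 -0.0009] [320. 217.]
driver_collar 0.97 [0.3949 0.0443 0.0238] [385. 277.]
driver_collar 0.89 [0.4566 0.1873 0.0261] [352. 309.]
driver_collar 0.67 [0.5447 0.0742 0.0478] [320. 270.]
driver_collar 0.42 [ 0.6612  0.3004 -0.0012] [243. 344.]
rest_hole 0.89 [0.5427 0.0795 0.0471] [320. 272.]
block_plane 0.67 [ 0.662
[... 1510 characters left out ...]
0837 0.0495] [274. 235.]
sanding_block 0.57 [ 0.622  -0.326  -0.0012] [419. 209.]
oak_block 0.66 [ 0.4826 -0.3299  0.0026] [423. 258.]
oak_block 0.59 [ 0.6049 -0.1928  0.0565] [375. 212.]
{'time': 1.5, 'joint_pos': array([ 1.213 ,  0.0527,  1.6129,  0.    ,  1.476 , -0.119 ]), 'joint_vel': array([-0.0013,  0.    ,  0.0001,  0.0021,  0.0023, -0.0004]), 'joint_efforts': array([ -0.0007, -39.367 , -37.0451,  -0.0001,   0.0006,  -0.    ]), 'tool_pos': array([0.1478, 0.6072, 0.2313]), 'tool_rot': array([-0.    ,  0.1191,  0.9929, -0.    ]), 'contact_force': array([ 0.0183,  0.2289, -1.5645]), 'ft_torque': array([-0.0022,  0.0158,  0.0007]), 'grasp_force': 0.0, 'gripper_width': 1.0006393566433962}
```

View pictures.

Run:
```python
from h import *
f=grab_frame("top"); save(f,"pics/t1.png",(200,150,460,330),3)
g=grab_frame("side"); save(g,"pics/s1.png",(210,170,430,370),3)
# orientation of driver handle, from top depth: pts z>0.1 near driver
np.set_printoptions(precision=4,suppress=True)
vv,uu=np.mgrid[0:480,0:640]
for nm,F in(("top",f),("side",g)):
    W=world(F,uu.ravel().astype(float),vv.ravel().astype(float))
    for n,c,r,zl,zh in(("drv",(.543,.079),.05,.08,.14),("grip",(.607,-.191),.03,.05,.09),("screw",(.563,-.0085),.03,.085,.14),("big",(.391,.04),.07,.08,.14),("mid",(.456,.187),.07,.08,.14)):
        m=(np.hypot(W[:,0]-c[0],W[:,1]-c[1])<r)&(W[:,2]>zl)&(W[:,2]<zh)
        P=W[m]; 
        if len(P)<5: print(nm,n,len(P)); continue
        zt=np.percentile(P[:,2],90); T=P[P[:,2]>zt-.006]
        q=np.c_[T[:,0],T[:,1]].astype(np.float32)*1000
        print(nm,n,len(T),"ztop",zt,"mean",T.mean(0),"rect",cv2.minAreaRect(q))
```

```text
top drv 127 ztop 0.11937053621339815 mean [0.5445 0.0778 0.1168] rect ((543.8351440429688, 77.7684326171875), (15.64981460571289, 68.09325408935547), 78.39661407470703)
top grip 47 ztop 0.07340431005811654 mean [ 0.606  -0.1918  0.071 ] rect ((605.8553466796875, -192.40289306640625), (19.709775924682617, 18.78310203552246), 15.484588623046875)
top screw 75 ztop 0.11033367927335314 mean [ 0.5641 -0.008   0.1082] rect ((563.5761108398438, -8.020132064819336), (25.958106994628906, 25.75596046447754), 16.923141479492188)
top big 199 ztop 0.11647828393707274 mean [0.3934 0.0392 0.1139] rect ((393.4601135253906, 38.66720199584961), (20.149282455444336, 87.53722381591797), 41.12105941772461)
top mid 208 ztop 0.116098636767164 mean [0.4558 0.1833 0.1136] rect ((455.868896484375, 182.5519256591797), (87.72248077392578, 19.317119598388672), 60.37755584716797)
side drv 143 ztop 0.11996403993717428 mean [0.5427 0.0822 0.1182] rect ((543.071533203125, 80.21449279785156), (18.67059326171875, 68.95027923583984), 84.89753723144531)
side grip 29 ztop 0.07466924158714772 mean [ 0.6053 -0.1883  0.0733] rect ((605.3843383789062, -188.74745178222656), (17.137802124023438, 22.33867835998535), 10.56779956817627)
side screw 72 ztop 0.11145664887700668 mean [ 0.5626 -0.0054  0.1099] rect ((562.6541748046875, -6.956871032714844), (24.5200138092041, 29.744728088378906), 10.948777198791504)
side big 192 ztop 0.1167605785742644 mean [0.3918 0.0459 0.1149] rect ((392.1745300292969, 42.17720413208008), (21.450716018676758, 85.85348510742188), 40.54556655883789)
side mid 260 ztop 0.1166250208961637 mean [0.455  0.1897 0.115 ] rect ((455.10467529296875, 186.140869140625), (88.62332153320312, 20.992490768432617), 60.2259635925293)
```

View pics/t1.png

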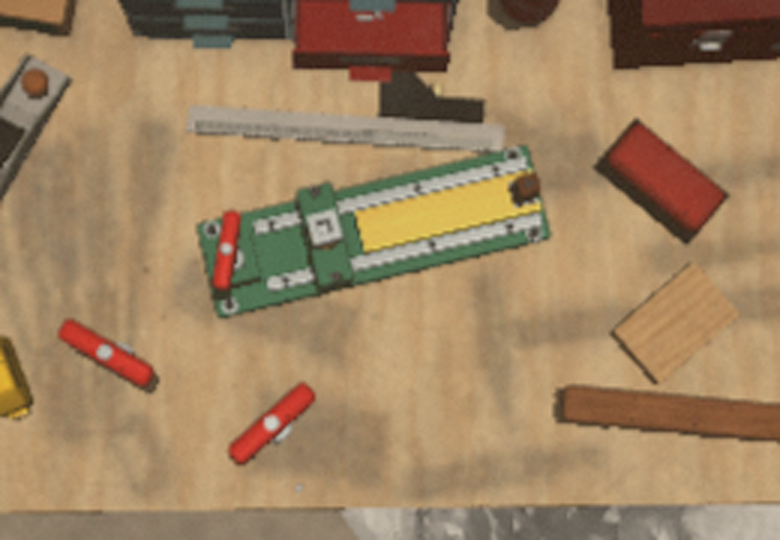

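View pics/s1.png

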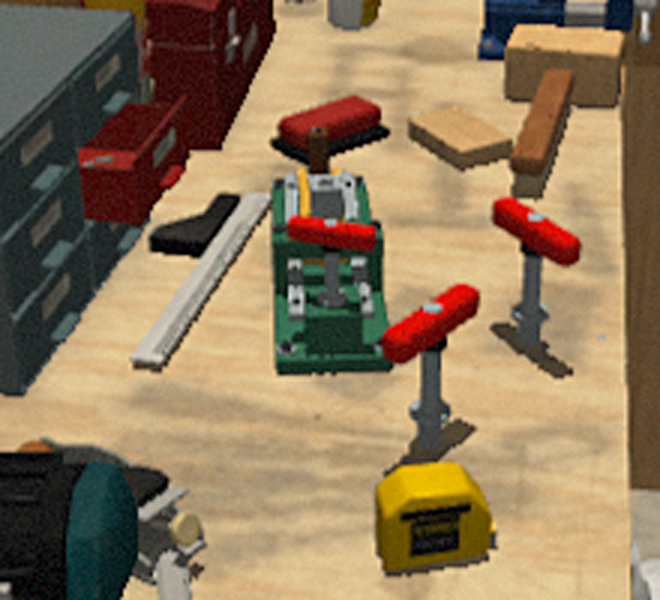

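Three red T drivers are in view, as pixels in the top picture. One stands in the rest at (275,235) with a 68x16 mm bar; two stand free at (289,291) and (233,267) with 88x20 mm bars. The enlarged crop confirms that the one in the rest is the smallest, so it is the one to use. The gauge is the yellow bar with its grip at (375,212), and the screw head is at (307,226). The guide's yaw is about 0.226 rad.

```bash
cat >> h.py <<'E'
S=np.array([.5634,-.0082]); GY=.226
def gp(y,x=0): return S+y*np.array([-np.sin(GY),np.cos(GY)])+x*np.array([np.cos(GY),np.sin(GY)])
from scipy.spatial.transform import Rotation as Ro
def plan(x,y,z,yaw=None):
    s=state(); q=s["tool_rot"]; R=Ro.from_quat([q[1],q[2],q[3],q[0]])
    ya=np.arctan2(R.as_matrix()[1,1],R.as_matrix()[0,1])
    yaw=ya if yaw is None else yaw
    T=Ro.from_matrix(np.array([[np.sin(yaw),np.cos(yaw),0],[-np.cos(yaw),np.sin(yaw),0],[0,0,-1]]).T if 0 else np.c_[[-np.sin(yaw),np.cos(yaw),0],[np.cos(yaw),np.sin(yaw),0],[0,0,-1]])
    # tool x = y cross z
    yv=np.array([np.cos(yaw),np.sin(yaw),0]);zv=np.array([0,0,-1.]);xv=np.cross(yv,zv)
    T=Ro.from_matrix(np.c_[xv,yv,zv])
    d=R.inv().apply(np.array([x,y,z])-s["tool_pos"])/.5; t=(R.inv()*T).as_rotvec()/1.5
    print("shift",np.round(d,3),"turn",np.round(t,3),"dist",round(np.linalg.norm(d)*500),"mm now",np.round(s["tool_pos"],4),"yaw",round(ya,3),"j6",round(s["joint_pos"][5],2),"t",s["time"])
E
python3 - <<'E'
from h import *
g=gp(-.187); print(g)
plan(*g,.15,1.797)
plan(.148+.8*(g[0]-.148),.607+.8*(g[1]-.607),.2,1.797)
E
```

```text
[ 0.60530316 -0.19044469]
shift [-1.266 -1.334  0.163] turn [-0.    0.   -0.31] dist 923 mm now [0.1478 0.6072 0.2313] yaw 1.332 j6 -0.12 t 1.6
shift [-1.013 -1.067  0.063] turn [-0.    0.   -0.31] dist 736 mm now [0.1478 0.6072 0.2313] yaw 1.332 j6 -0.12 t 1.6
```

>>> jog_arm(motion="100 -0.43 -0.45 0.02 0 0 0; 100 -0.43 -0.45 0.02 0 0 0; 100 -0.43 -0.45 0.02 0 0 0; 100 -0.43 -0.45 0.02 0 0 0; 100 -0.43 -0.45 0.02 0 0 0")

```text
time: 2.22
tool_pos: [0.3042, 0.3361, 0.2215]
tool_rot: [0.0, 0.119, 0.993, 0.0]
contact_force: [0.9, -0.3, 0.1]
gripper_width: 1.002
grasp_force: 0.0
```

>>> jog_arm(motion="100 -0.43 -0.45 0.02 0 0 -0.31; 100 -0.43 -0.45 0.02 0 0 -0.31; 100 -0.43 -0.45 0.02 0 0 -0.31; 100 -0.43 -0.45 0.02 0 0 -0.31; 100 -0.43 -0.45 0.02 0 0 -0.31")

```text
time: 2.85
tool_pos: [0.4479, 0.0878, 0.2125]
tool_rot: [0.001, -0.113, 0.994, 0.0]
contact_force: [0.5, 1.2, -0.1]
gripper_width: 1.0
grasp_force: 0.0
```

Run:
```python
from h import *
g=gp(-.187)
plan(*g,.12,1.797)
```

```text
shift [-0.182 -0.613  0.185] turn [-0.     0.001  0.   ] dist 333 mm now [0.4479 0.0878 0.2125] yaw 1.797 j6 -1.77 t 2.85
```

>>> jog_arm(motion="100 -0.18 -0.61 0.13 0 0 0; 100 -0.18 -0.61 0.13 0 0 0; 100 -0.18 -0.61 0.13 0 0 0; 100 -0.18 -0.61 0.13 0 0 0; 100 -0.18 -0.61 0.13 0 0 0")

```text
time: 3.48
tool_pos: [0.5983, -0.1791, 0.1493]
tool_rot: [0.0, -0.113, 0.994, -0.0]
contact_force: [0.2, 0.3, 0.5]
gripper_width: 1.0
grasp_force: 0.0
```

Run:
```python
from h import *
g=gp(-.187)
plan(*g,.036,1.797)
```

```text
shift [-0.009 -0.025  0.227] turn [-0.  0. -0.] dist 114 mm now [ 0.5983 -0.1791  0.1493] yaw 1.797 j6 -2.21 t 3.475
```

>>> jog_arm(motion="100 -0.009 -0.025 0.1 0 0 0; 100 -0.009 -0.025 0.227 0 0 0; 60 -0.009 -0.025 0.227 0 0 0; 0 -0.009 -0.025 0.227 0 0 0; 0 -0.009 -0.025 0.227 0 0 0")

```text
time: 4.1
tool_pos: [0.6071, -0.189, 0.0402]
tool_rot: [0.003, -0.113, 0.994, -0.002]
contact_force: [1.1, -0.1, 0.9]
gripper_width: 0.379
grasp_force: 0.0
```

>>> jog_arm(motion="0 0 0 0 0 0 0; 0 0 0 0 0 0 0; 0 0 0 0 0 0 0; 0 0 0 0 0 0 0; 0 0 0 0 0 0 0")

```text
time: 4.72
tool_pos: [0.6071, -0.1894, 0.0402]
tool_rot: [0.003, -0.113, 0.994, -0.002]
contact_force: [-0.8, -1.7, 6.2]
gripper_width: 0.222
grasp_force: 59.5
```

Run:
```python
from h import *
g=gp(-.124)
plan(*g,.036,1.797)
f=grab_frame("top"); save(f,"pics/t2.png",(250,180,410,260),5)
s=state();print(s["contact_force"],s["gripper_width"])
for _ in range(3):
    grab_frame("top"); print(state()["contact_force"])
```

```text
shift [0.004 0.125 0.008] turn [-0.003  0.004  0.   ] dist 63 mm now [ 0.6071 -0.1894  0.0402] yaw 1.797 j6 -2.22 t 4.725
[ 0.06840189 -0.51776513  6.92041039] 0.22584030271203762
[-0.07839615 -1.13905747  6.7155291 ]
[-0.64169177 -0.94420978  6.95559258]
[-0.32354318 -1.31567019  6.84825065]
```

View pics/t2.png

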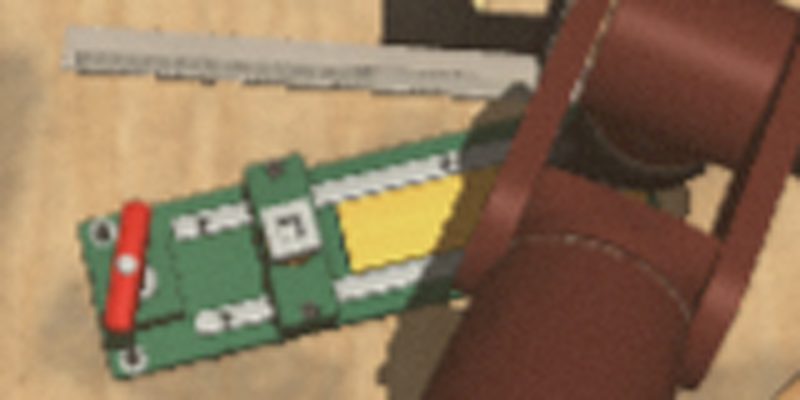

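>>> jog_arm(motion="0 0 0.03 -0.002 0 0 0; 0 0 0.06 -0.002 0 0 0; 0 0 0.09 -0.002 0 0 0; 0 0 0.115 -0.002 0 0 0; 0 0 0.125 -0.002 0 0 0")

```text
time: 5.55
tool_pos: [0.5927, -0.1278, 0.0402]
tool_rot: [0.003, -0.113, 0.994, -0.002]
contact_force: [0.9, -5.6, 5.8]
gripper_width: 0.226
grasp_force: 59.6
```

>>> jog_arm(motion="0 0 0.002 -0.002 0 0 0; 0 0 0.004 -0.002 0 0 0; 0 0 0.006 -0.002 0 0 0; 0 0 0.008 -0.002 0 0 0; 0 0 0.01 -0.002 0 0 0")

```text
time: 6.18
tool_pos: [0.5911, -0.1236, 0.0402]
tool_rot: [0.002, -0.113, 0.994, -0.002]
contact_force: [0.5, -5.9, 7.4]
gripper_width: 0.228
grasp_force: 59.6
```

Run:
```python
from h import *
np.set_printoptions(precision=2,suppress=True)
f=grab_frame("top"); s=state()
print(s["contact_force"],s["tool_pos"])
g=np.array(s["tool_pos"][:2])-S; print("grip guide y",-g[0]*np.sin(GY)*1+g[1]*np.cos(GY))
save(f,"pics/t3.png",(275,200,375,260),8)
for c in("top","side"):
  for t in("gauge_grip","gauge"):
    for r in place_of(c,t)[:2]:
        p=np.array(r["at"]); d=p[:2]-S; print(c,t,r["p"],p.round(4),"gy",-d[0]*np.sin(GY)+d[1]*np.cos(GY))
```

```text
[ 2.47 -5.49  6.49] [ 0.59 -0.12  0.04]
grip guide y -0.1185816901427059
top gauge_grip 0.47 [ 0.59 -0.12  0.06] gy -0.11594688212453419
top gauge 0.74 [ 0.57 -0.06  0.01] gy -0.049914023611074054
side gauge_grip 0.66 [ 0.61 -0.19  0.06] gy -0.18771975044096811
side gauge 0.52 [ 0.59 -0.12  0.01] gy -0.11671764810556237
```

View pics/t3.png

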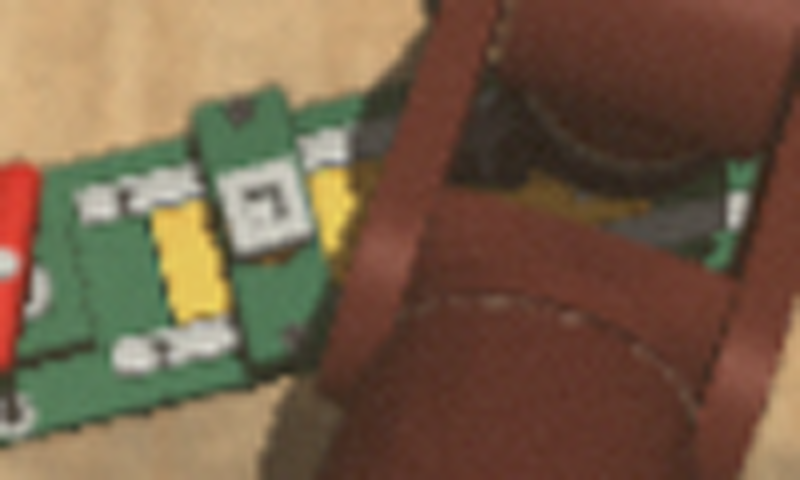

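Run:
```python
from h import *
s=state(); print(s["joint_pos"],s["joint_efforts"],s["tool_pos"],s["contact_force"],s["ft_torque"])
```

```text
[-3.28610759e-01  1.90484430e-01  1.80210907e+00 -1.36572346e-03
  1.14427897e+00 -2.12513296e+00] [  2.80681126 -35.67374825 -26.76459253   0.88311139   0.75979242
  -0.04318903] [ 0.5910829  -0.12351592  0.04018501] [ 1.46440213 -3.82922303  6.96234471] [-0.66013857 -0.26278914 -0.05679375]
```

>>> jog_arm(motion="0 0 0 -0.004 0 0 0; 0 0 0 -0.004 0 0 0; 0 0 0 -0.004 0 0 0; 0 0 0 -0.004 0 0 0; 0 0 0 -0.004 0 0 0")

```text
time: 7.05
tool_pos: [0.59, -0.1222, 0.0402]
tool_rot: [0.001, -0.113, 0.994, 0.0]
contact_force: [4.9, -0.3, -0.3]
gripper_width: 0.221
grasp_force: 59.2
```

Run:
```python
from h import *
s=state(); print(s["joint_pos"],s["tool_pos"],s["contact_force"],s["ft_torque"])
```

```text
[-3.28020360e-01  1.89534465e-01  1.80317886e+00  8.82201886e-04
  1.14768158e+00 -2.12550008e+00] [ 0.58999324 -0.12216673  0.04019649] [ 4.85086517 -0.29229761 -0.28484256] [-0.2304937  -1.04705828 -0.01324787]
```

>>> jog_arm(motion="100 0 0 0 0 0 0; 100 0 0 0 0 0 0; 100 0 0 0 0 0 0; 100 0 0 -0.1 0 0 0; 100 0 0 -0.22 0 0 0")

```text
time: 7.68
tool_pos: [0.5876, -0.1219, 0.1489]
tool_rot: [-0.003, -0.113, 0.994, 0.001]
contact_force: [1.0, -0.8, -0.0]
gripper_width: 1.0
grasp_force: 0.0
```

```bash
cat > m.py <<'E'
from h import *
def fit(f,zc,c,r,test,n=6):
    # weighted mask on upsampled image, back-projected to plane z=zc
    K=f["intrinsics"];Wc=f["world_from_camera"]
    u0,v0=proj(f,[*c,zc]).astype(int); r=int(r)
    im=f["color"][v0-r:v0+r+1,u0-r:u0+r+1].astype(np.float32)
    im=cv2.resize(im,None,fx=n,fy=n,interpolation=cv2.INTER_CUBIC)
    v,u=np.nonzero(test(im))
    u=(u+.5)/n-.5+u0-r; v=(v+.5)/n-.5+v0-r
    ray=np.stack([(u-K[0,2])/K[0,0],-(v-K[1,2])/K[1,1],-np.ones_like(u)])
    d=Wc[:3,:3]@ray; t=(zc-Wc[2,3])/d[2]; P=(Wc[:3,3,None]+d*t)[:2].T
    return P
def pca(P):
    e,V=np.linalg.eigh(np.cov(P.T)); a=np.arctan2(V[1,1],V[0,1]); return P.mean(0),(a+np.pi/2)%np.pi-np.pi/2,np.sqrt(e*12)
def measure(cams=("top",),drv=(.543,.078),zt=.118):
    for c in cams:
        f=grab_frame(c)
        P=fit(f,zt,drv,18,lambda i:(i[...,0]>140)&(i[...,1]<90)&(i[...,2]<90)); print(c,"handle",*pca(P),len(P))
        Q=fit(f,.109,S,11,lambda i:(i.min(2)>125)&(np.ptp(i,axis=2)<40))
        h=cv2.convexHull((Q*1e5).astype(np.float32)); print(c,"head",Q.mean(0),cv2.minAreaRect(h),len(Q))
E
python3 - <<'E'
from m import *
np.set_printoptions(precision=4,suppress=True)
measure(("top","side"))
f=grab_frame("top"); save(f,"pics/t4.png",(262,212,322,248),13)
print(state()["contact_force"],state()["tool_pos"])
E
```

```text
top handle [0.5424 0.0768] -0.1685160525853462 [0.0145 0.0706] 4258
top head [ 0.5659 -0.0082] ((56565.234375, -722.4482421875), (3298.034912109375, 5462.43798828125), 14.234769821166992) 4353
side handle [0.5418 0.0814] -0.17959669065953765 [0.0192 0.0698] 3940
side head [ 0.563  -0.0062] ((56259.09375, 256.435791015625), (5212.5390625, 6576.5810546875), 11.65578842163086) 3450
[ 0.3232  0.0617 -0.9099] [ 0.592  -0.1234  0.1552]
```

View pics/t4.png

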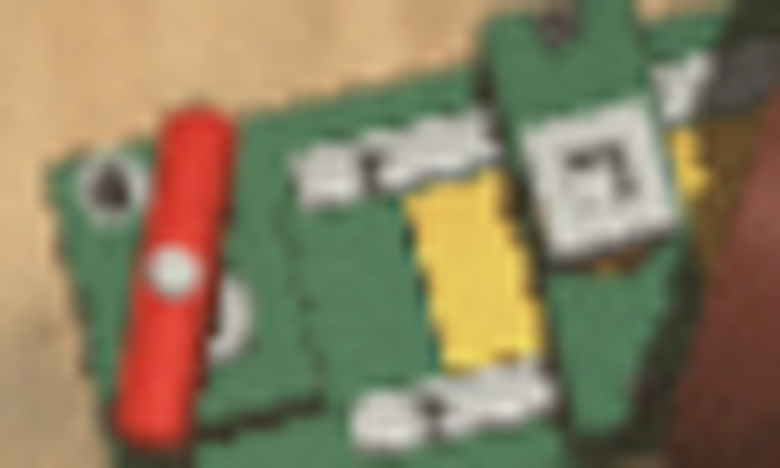

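Run:
```python
from h import *
np.set_printoptions(precision=4,suppress=True)
f=grab_frame("top")
K=f["intrinsics"];Wc=f["world_from_camera"]
def bp(u,v,z):
    d=Wc[:3,:3]@np.array([(u-K[0,2])/K[0,0],-(v-K[1,2])/K[1,1],-1]); return (Wc[:3,3]+d*(z-Wc[2,3])/d[2])[:2]
cs=[bp(262+x/13-.5,212+y/13-.5,.109) for x,y in((522,125),(648,98),(682,225),(550,258))]
print(np.array(cs),np.mean(cs,0)); 
for i in range(4):
    e=cs[(i+1)%4]-cs[i]; print(np.linalg.norm(e),np.arctan2(e[1],e[0])%(np.pi/2))
print("handle",bp(262+175/13-.5,212+275/13-.5,.118),"dot",bp(262+174/13-.5,212+272/13-.5,.118))
plan(.543,.0778,.15,1.41)
```

```text
[[ 0.5738  0.0072]
 [ 0.579  -0.0184]
 [ 0.553  -0.0249]
 [ 0.5466  0.0018]] [ 0.5631 -0.0086]
0.02607848622961346 0.20006999062877462
0.026870734848172196 0.24576501078755797
0.027471574743103033 0.2338476275515795
0.027770839685235377 0.19466908571062175
handle [0.5429 0.0769] dot [0.5435 0.0771]
shift [0.002 0.412 0.003] turn [-0.001  0.002  0.258] dist 206 mm now [ 0.5902 -0.1228  0.1519] yaw 1.797 j6 -2.13 t 7.875
```

>>> jog_arm(motion="100 0.002 0.414 0.0 0 0 0.258; 100 0.002 0.414 0.0 0 0 0.258; 100 0.002 0.414 0.0 0 0 0.258; 100 0.002 0.414 0.0 0 0 0.258; 100 0.002 0.414 0.02 0 0 0.258")

```text
time: 8.5
tool_pos: [0.5407, 0.0805, 0.1383]
tool_rot: [-0.001, 0.079, 0.997, -0.0]
contact_force: [0.1, 0.7, -0.8]
gripper_width: 1.001
grasp_force: 0.0
```

Run:
```python
from h import *
plan(.543,.0785,.091,1.41)
```

```text
shift [-0.005 -0.003  0.095] turn [-0.    -0.001  0.002] dist 47 mm now [0.5407 0.0805 0.1383] yaw 1.413 j6 -1.4 t 8.5
```

>>> jog_arm(motion="100 -0.005 -0.003 0.05 0 0 0; 100 -0.005 -0.003 0.095 0 0 0; 60 -0.005 -0.003 0.095 0 0 0; 0 -0.005 -0.003 0.095 0 0 0; 0 -0.005 -0.003 0.095 0 0 0")

```text
time: 9.12
tool_pos: [0.545, 0.0768, 0.0935]
tool_rot: [0.001, 0.081, 0.997, 0.0]
contact_force: [-0.0, -0.4, 1.1]
gripper_width: 0.38
grasp_force: 0.0
```

>>> jog_arm(motion="0 0 0 0 0 0 0; 0 0 0 0 0 0 0; 0 0 0 0 0 0 0; 0 0 0 0 0 0 0; 0 0 0 0 0 0 0")

```text
time: 9.75
tool_pos: [0.545, 0.0771, 0.0937]
tool_rot: [0.001, 0.08, 0.997, -0.0]
contact_force: [0.0, 0.1, 5.5]
gripper_width: 0.173
grasp_force: 61.0
```

Run:
```python
from m import *
np.set_printoptions(precision=4,suppress=True)
s=state();print(s["contact_force"],s["ft_torque"],s["tool_rot"])
plan(*s["tool_pos"][:2],.19)
```

```text
[0.0186 0.0886 5.4535] [-0.0413  0.0825  0.0175] [ 0.0009  0.0803  0.9968 -0.    ]
shift [-0.     0.    -0.193] turn [ 0.     0.001 -0.   ] dist 96 mm now [0.545  0.0771 0.0937] yaw 1.41 j6 -1.4 t 9.75
```

Run:
```python
from h import *
plan(.565,-.0083,.19,1.797)
```

```text
shift [-0.067 -0.162 -0.193] turn [-0.     0.001 -0.258] dist 130 mm now [0.545  0.0771 0.0937] yaw 1.41 j6 -1.4 t 9.75
```

>>> jog_arm(motion="0 0 0 -0.12 0 0 0; 0 0 0 -0.193 0 0 0; 0 -0.067 -0.162 -0.193 0 0 -0.258; 0 -0.067 -0.162 -0.193 0 0 -0.258; 0 -0.067 -0.162 -0.193 0 0 -0.258")

```text
time: 10.38
tool_pos: [0.564, -0.0097, 0.1879]
tool_rot: [-0.001, -0.112, 0.994, 0.0]
contact_force: [0.5, 0.3, -1.6]
gripper_width: 0.175
grasp_force: 60.0
```

Run:
```python
from m import *
np.set_printoptions(precision=4,suppress=True)
for c in ("side","top"):
    f=grab_frame(c)
    if c=="side":
        save(f,"pics/s5.png",(270,190,370,265),8)
        print("proj tip",proj(f,[.563,-.0085,.13]),"socket",proj(f,[.563,-.0085,.109]))
    for t in("driver","driver_collar","driver_handle","screw"):
        for r in place_of(c,t)[:3]:
            if abs(r["at"][1])<.05 and r["at"][0]>.5: print(c,t,round(r["p"],2),np.array(r["at"]))
print(state()["contact_force"])
plan(.565,-.0083,.16,1.797)
```

```text
proj tip [318. 223.] socket [318. 231.]
side driver 0.5 [ 0.5667 -0.0098  0.122 ]
side driver_collar 0.51 [ 0.564  -0.0094  0.1428]
side driver_handle 0.84 [ 0.5649 -0.0116  0.2063]
side screw 0.77 [ 0.5641 -0.0036  0.1079]
top driver 0.41 [ 0.5632 -0.0068  0.1237]
top driver_handle 0.45 [ 0.559  -0.0045  0.1997]
top screw 0.32 [ 0.5599 -0.0063  0.2028]
[-0.1708  0.1965 -1.4652]
shift [-0.001 -0.002  0.058] turn [0. 0. 0.] dist 29 mm now [ 0.5643 -0.0077  0.189 ] yaw 1.798 j6 -1.94 t 10.875
```

View pics/s5.png

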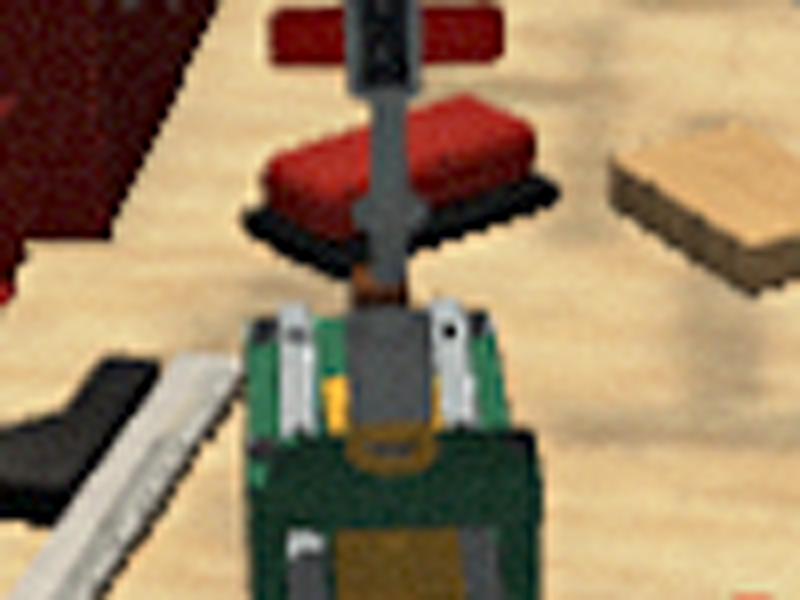

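>>> jog_arm(motion="0 0 0 0.012 0 0 0; 0 0 0 0.022 0 0 0; 0 0 0 0.032 0 0 0; 0 0 0 0.042 0 0 0; 0 0 0 0.042 0 0 0")

```text
time: 11.5
tool_pos: [0.564, -0.0082, 0.1672]
tool_rot: [-0.001, -0.113, 0.994, 0.0]
contact_force: [0.2, 0.1, -1.8]
gripper_width: 0.174
grasp_force: 60.0
```

Run:
```python
from h import *
s=state(); print(s["tool_pos"],s["tool_rot"],s["contact_force"],s["ft_torque"])
```

```text
[ 0.56398843 -0.00817103  0.16724557] [-5.93637314e-04 -1.12806906e-01  9.93616737e-01  1.72891343e-04] [ 0.20637617  0.09208239 -1.75692175] [ 0.0221163  -0.03150987 -0.00776777]
```

>>> jog_arm(motion="0 0 0 0.01 0 0 0; 0 0 0 0.02 0 0 0; 0 0 0 0.026 0 0 0; 0 0 0 0.03 0 0 0; 0 0 0 0.03 0 0 0")

```text
time: 12.12
tool_pos: [0.5645, -0.0082, 0.1531]
tool_rot: [0.0, -0.113, 0.994, -0.0]
contact_force: [-0.0, -0.4, -2.2]
gripper_width: 0.172
grasp_force: 60.2
```

Run:
```python
from h import *
s=state(); print(s["tool_pos"],s["tool_rot"],s["contact_force"],s["ft_torque"])
```

```text
[ 0.56448291 -0.00819401  0.15312363] [ 1.43246252e-04 -1.12855559e-01  9.93611393e-01 -3.70774676e-05] [-0.02805495 -0.44019809 -2.17394656] [ 0.0279832   0.01035327 -0.03256877]
```

>>> jog_arm(motion="0 0 0 0 0 0 0.12; 0 0 0 0.001 0 0 0.24; 0 0 0 0.002 0 0 0.36; 0 0 0 0.002 0 0 0.48; 0 0 0 0.003 0 0 0.6")

```text
time: 12.75
tool_pos: [0.5639, -0.0087, 0.1515]
tool_rot: [-0.0, 0.333, 0.943, -0.001]
contact_force: [-1.7, -1.3, -0.4]
gripper_width: 0.172
grasp_force: 60.2
```

```bash
cat > st.py <<'E'
from h import *
np.set_printoptions(precision=4,suppress=True)
s=state(); print(s["tool_pos"],s["tool_rot"],s["contact_force"],s["ft_torque"],s["joint_pos"][5])
plan(*s["tool_pos"])
E
python3 st.py
```

```text
[ 0.5639 -0.0087  0.1515] [-0.0004  0.3332  0.9428 -0.0008] [-1.7214 -1.2727 -0.4051] [-0.3288  0.4406  0.0311] -1.0375792928479195
shift [0. 0. 0.] turn [-0.001 -0.    -0.   ] dist 0 mm now [ 0.5639 -0.0087  0.1515] yaw 0.891 j6 -1.04 t 12.75
```

>>> jog_arm(motion="0 0 0 0.001 0 0 0.12; 0 0 0 0.001 0 0 0.24; 0 0 0 0.002 0 0 0.36; 0 0 0 0.003 0 0 0.48; 0 0 0 0.003 0 0 0.6")

```text
time: 13.38
tool_pos: [0.5633, -0.0087, 0.1499]
tool_rot: [-0.001, 0.71, 0.704, -0.002]
contact_force: [-3.8, -1.7, 0.1]
gripper_width: 0.175
grasp_force: 60.3
```

```bash
python3 st.py
```

```text
[ 0.5633 -0.0087  0.1499] [-0.0007  0.7102  0.704  -0.0016] [-3.7957 -1.705   0.0832] [-0.2962  0.7154  0.0889] -0.1376060331572801
shift [0. 0. 0.] turn [-0.002  0.001  0.   ] dist 0 mm now [ 0.5633 -0.0087  0.1499] yaw -0.009 j6 -0.14 t 13.375
```

>>> jog_arm(motion="100 0 0 0 0 0 0; 100 0 0 0 0 0 0; 100 0 0 0 0 0 0; 100 0 0 -0.06 0 0 0; 100 0 0 -0.14 0 0 0")

```text
time: 14.0
tool_pos: [0.5636, -0.008, 0.2194]
tool_rot: [-0.001, 0.708, 0.706, -0.001]
contact_force: [0.1, -0.7, 1.4]
gripper_width: 0.999
grasp_force: 0.0
```

Run:
```python
from h import *
g=gp(-.1185); plan(*g,.22,.226); plan(*g,.042,.226)
s=state(); print(s["contact_force"],s["ft_torque"])
```

```text
shift [-0.231  0.053 -0.001] turn [-0.002 -0.001 -0.152] dist 119 mm now [ 0.5636 -0.008   0.2194] yaw -0.002 j6 -0.14 t 14.0
shift [-0.231  0.054  0.355] turn [-0.002 -0.001 -0.152] dist 213 mm now [ 0.5636 -0.008   0.2194] yaw -0.002 j6 -0.14 t 14.0
[ 0.11155288 -0.74136396  1.35519341] [-0.02289764 -0.01401449  0.01350815]
```

>>> jog_arm(motion="100 -0.231 0.053 0 0 0 -0.152; 100 -0.231 0.053 0.02 0 0 -0.152; 100 -0.231 0.053 0.13 0 0 -0.152; 100 -0.231 0.053 0.25 0 0 -0.152; 100 -0.231 0.053 0.33 0 0 -0.152")

```text
time: 14.62
tool_pos: [0.5891, -0.1236, 0.0519]
tool_rot: [-0.001, 0.623, 0.782, -0.0]
contact_force: [0.5, 0.3, -0.1]
gripper_width: 1.003
grasp_force: 0.0
```

Run:
```python
from h import *
g=gp(-.1185); plan(*g,.042,.226)
np.set_printoptions(precision=4,suppress=True)
for c in("top","side"):
  for t in("gauge_grip","driver","driver_handle"):
    for r in place_of(c,t)[:3]: print(c,t,round(r["p"],2),np.array(r["at"]))
for _ in range(4): grab_frame("top"); print(state()["contact_force"])
g=gp(-.1185); plan(*g,.042,.226)
```

```text
shift [-0.001  0.002  0.02 ] turn [-0.002 -0.001 -0.   ] dist 10 mm now [ 0.5891 -0.1236  0.0519] yaw 0.226 j6 -0.56 t 14.625
top gauge_grip 0.65 [ 0.5884 -0.1232  0.0544]
top gauge_grip 0.49 [0.6592 0.2948 0.0026]
top gauge_grip 0.18 [ 0.4339  0.291  -0.0014]
top driver 0.61 [0.4548 0.1816 0.0001]
top driver 0.41 [ 0.5632 -0.0068  0.1237]
top driver 0.38 [ 0.5759 -0.0579  0.0091]
top driver_handle 0.53 [0.4592 0.1843 0.1034]
top driver_handle 0.45 [ 0.559  -0.0045  0.1997]
side gauge_grip 0.67 [ 0.5891 -0.1205  0.0552]
side gauge_grip 0.44 [0.5441 0.0781 0.0493]
side gauge_grip 0.39 [ 0.5654 -0.009   0.1418]
side driver 0.92 [ 0.3902  0.0405 -0.0014]
side driver 0.8 [0.4563 0.1875 0.0017]
side driver 0.5 [ 0.5667 -0.0098  0.122 ]
side driver_handle 0.84 [ 0.5649 -0.0116  0.2063]
side driver_handle 0.74 [0.4518 0.1814 0.1026]
side driver_handle 0.68 [0.3902 0.0366 0.105 ]
[ 1.0235 -0.3029  0.1393]
[0.0733 0.1313 0.2639]
[-0.2828 -0.9197  0.3857]
[-0.239   0.1061 -0.309 ]
shift [ 0.002 -0.004  0.031] turn [ 0.002  0.001 -0.001] dist 15 mm now [ 0.5919 -0.1242  0.0573] yaw 0.225 j6 -0.55 t 15.125
```

>>> jog_arm(motion="100 0.002 -0.004 0.031 0 0 0; 60 0.002 -0.004 0.031 0 0 0; 0 0.002 -0.004 0.031 0 0 0; 0 0.002 -0.004 0.031 0 0 0; 0 0.002 -0.004 0.031 0 0 0")

```text
time: 15.75
tool_pos: [0.5885, -0.1234, 0.04]
tool_rot: [0.0, 0.623, 0.782, -0.0]
contact_force: [-0.1, -0.4, -2.4]
gripper_width: 0.228
grasp_force: 58.6
```

>>> jog_arm(motion="0 0 0 -0.002 0 0 0; 0 0 0 -0.003 0 0 0; 0 0 0 -0.004 0 0 0; 0 0 0 -0.004 0 0 0; 0 0 0 -0.004 0 0 0")

```text
time: 16.38
tool_pos: [0.5881, -0.1231, 0.041]
tool_rot: [-0.0, 0.623, 0.782, -0.0]
contact_force: [1.8, -0.3, -6.8]
gripper_width: 0.226
grasp_force: 58.7
```

```bash
python3 st.py
```

```text
[ 0.5881 -0.1231  0.041 ] [-0.0002  0.6232  0.782  -0.0001] [ 1.8209 -0.2553 -6.84  ] [-0.4819 -0.4812 -0.0408] -0.5551799773877186
shift [0. 0. 0.] turn [-0. -0. -0.] dist 0 mm now [ 0.5881 -0.1231  0.041 ] yaw 0.225 j6 -0.56 t 16.375
```

>>> jog_arm(motion="0 0 0 0.004 0 0 0; 0 0 0 0.005 0 0 0; 0 0 0 0.005 0 0 0; 0 0 0 0.005 0 0 0; 0 0 0 0.005 0 0 0")

```text
time: 17.0
tool_pos: [0.5883, -0.1234, 0.0399]
tool_rot: [-0.0, 0.623, 0.782, -0.0]
contact_force: [-4.7, -1.0, 5.8]
gripper_width: 0.225
grasp_force: 60.3
```

```bash
cat > fr.py <<'E'
from h import *
np.set_printoptions(precision=2,suppress=True)
A=[]
for _ in range(4):
    s=state(); A.append(np.r_[s["contact_force"],s["ft_torque"]]); grab_frame("top")
A=np.mean(A,0); F=A[:3]
print("guide x %.2f y %.2f z %.2f"%(F[0]*np.cos(GY)+F[1]*np.sin(GY),-F[0]*np.sin(GY)+F[1]*np.cos(GY),F[2]),A[3:])
d=s["tool_pos"][:2]-S; print("tcp gx %.4f gy %.4f z %.4f"%(d[0]*np.cos(GY)+d[1]*np.sin(GY),-d[0]*np.sin(GY)+d[1]*np.cos(GY),s["tool_pos"][2]),s["time"])
E
python3 fr.py
```

```text
guide x -4.88 y 0.59 z 5.98 [-0.08  0.78  0.01]
tcp gx -0.0015 gy -0.1179 z 0.0399 17.15
```

>>> jog_arm(motion="0 0 -0.002 -0.0015 0 0 0; 0 -0.003 -0.002 -0.0015 0 0 0; 0 -0.006 -0.002 -0.0015 0 0 0; 0 -0.009 -0.002 -0.0015 0 0 0; 0 -0.012 -0.002 -0.0015 0 0 0")

```text
time: 17.82
tool_pos: [0.5887, -0.1259, 0.0399]
tool_rot: [-0.002, 0.623, 0.782, 0.002]
contact_force: [-2.8, 12.6, 5.0]
gripper_width: 0.223
grasp_force: 60.3
```

```bash
python3 fr.py
```

```text
guide x 1.05 y 11.22 z 4.64 [ 1.32  0.17 -0.03]
tcp gx -0.0017 gy -0.1208 z 0.0399 17.975
```

>>> jog_arm(motion="0 -0.003 0 -0.0018 0 0 0; 0 -0.006 0 -0.0018 0 0 0; 0 -0.009 0 -0.0018 0 0 0; 0 -0.012 0 -0.0018 0 0 0; 0 -0.015 0 -0.0018 0 0 0")

```text
time: 18.65
tool_pos: [0.5904, -0.1334, 0.0399]
tool_rot: [-0.002, 0.623, 0.782, 0.002]
contact_force: [0.7, 10.4, 0.1]
gripper_width: 0.221
grasp_force: 59.6
```

```bash
python3 fr.py
```

```text
guide x 2.85 y 9.11 z -0.14 [ 1.13 -0.25 -0.06]
tcp gx -0.0017 gy -0.1285 z 0.0399 18.8
```

>>> jog_arm(motion="0 0.006 0.001 0 0 0 0; 0 0.012 0.001 0 0 0 0; 0 0.017 0.001 0 0 0 0; 0 0.021 0.001 0 0 0 0; 0 0.025 0.001 0 0 0 0")

```text
time: 19.48
tool_pos: [0.589, -0.127, 0.0414]
tool_rot: [0.003, 0.623, 0.782, -0.001]
contact_force: [1.8, -7.5, -2.8]
gripper_width: 0.226
grasp_force: 59.3
```

```bash
python3 fr.py
```

```text
guide x 0.81 y -6.79 z -2.91 [-1.24 -0.38  0.01]
tcp gx -0.0017 gy -0.1210 z 0.0412 19.625
```

>>> jog_arm(motion="0 -0.004 0 0.002 0 0 0; 100 -0.004 0 0.002 0 0 0; 100 -0.004 0 0.002 0 0 0; 100 -0.004 0 -0.1 0 0 0; 100 -0.004 0 -0.22 0 0 0")

```text
time: 20.3
tool_pos: [0.5871, -0.1255, 0.15]
tool_rot: [-0.002, 0.623, 0.782, -0.001]
contact_force: [1.9, 0.5, -0.2]
gripper_width: 1.0
grasp_force: 0.0
```

>>> jog_arm(motion="100 -0.004 0 -0.15 0 0 0; 100 -0.004 0 -0.15 0 0 0; 100 -0.004 0 -0.15 0 0 0; 100 -0.004 0 -0.15 0 0 0; 100 -0.004 0 -0.15 0 0 0")

```text
time: 20.92
tool_pos: [0.5878, -0.1278, 0.2228]
tool_rot: [-0.002, 0.623, 0.782, -0.001]
contact_force: [0.0, 0.8, -0.4]
gripper_width: 1.001
grasp_force: 0.0
```

Run:
```python
from m import *
np.set_printoptions(precision=4,suppress=True)
f=grab_frame("side")
for t in("driver","driver_handle","driver_collar"):
    for r in place_of("side",t)[:4]:
        if abs(r["at"][1]+.01)<.05 and r["at"][0]>.5: print(t,round(r["p"],2),np.array(r["at"]))
f=grab_frame("top"); 
P=fit(f,.173,(.5635,-.008),18,lambda i:(i[...,0]>140)&(i[...,1]<90)&(i[...,2]<90)); print("handle",*pca(P),len(P))
s=state();print(s["contact_force"])
plan(.5635,-.0085,.22,-.009)
plan(.5635,-.0085,.15,-.009)
```

```text
driver 0.56 [ 0.565  -0.0081  0.0885]
driver_handle 0.6 [ 0.5634 -0.0054  0.1652]
driver_collar 0.69 [ 0.564  -0.0083  0.1025]
handle [ 0.5623 -0.0064] -1.5586287187177668 [0.0151 0.0693] 4338
[ 0.0876 -0.1508 -0.2808]
shift [0.245 0.004 0.01 ] turn [-0.001 -0.     0.156] dist 122 mm now [ 0.5888 -0.1281  0.225 ] yaw 0.225 j6 -0.56 t 21.175
shift [0.244 0.004 0.15 ] turn [-0.001 -0.     0.156] dist 143 mm now [ 0.5888 -0.1281  0.225 ] yaw 0.225 j6 -0.56 t 21.175
```

>>> jog_arm(motion="100 0.244 0.004 0.01 0 0 0.156; 100 0.244 0.004 0.01 0 0 0.156; 100 0.244 0.004 0.06 0 0 0.156; 100 0.244 0.004 0.15 0 0 0.156; 100 0.244 0.004 0.15 0 0 0.156")

```text
time: 21.8
tool_pos: [0.5606, -0.0082, 0.1464]
tool_rot: [-0.003, 0.71, 0.704, -0.003]
contact_force: [-0.7, 0.0, -1.1]
gripper_width: 1.002
grasp_force: 0.0
```

>>> jog_arm(motion="50 0 0 0 0 0 0; 0 0 0 0 0 0 0; 0 0 0 0 0 0 0; 0 0 0 0 0 0 0; 0 0 0 0 0 0 0")

```text
time: 22.42
tool_pos: [0.564, -0.009, 0.1518]
tool_rot: [0.0, 0.71, 0.704, 0.0]
contact_force: [-2.9, 0.1, 4.1]
gripper_width: 0.172
grasp_force: 60.9
```

```bash
python3 st.py
```

```text
[ 0.564  -0.009   0.1518] [0.0004 0.7103 0.7039 0.0001] [-2.919   0.1021  4.127 ] [-0.0375  0.4654 -0.0371] -0.1387121156993046
shift [0. 0. 0.] turn [ 0.  0. -0.] dist 0 mm now [ 0.564  -0.009   0.1518] yaw -0.009 j6 -0.14 t 22.425
```

>>> jog_arm(motion="0 0 0 0 0 0 -0.11; 0 0 0 0 0 0 -0.22; 0 0 0 -0.001 0 0 -0.333; 0 0 0 -0.001 0 0 -0.333; 0 0 0 -0.001 0 0 -0.333")

```text
time: 23.05
tool_pos: [0.5643, -0.0088, 0.1523]
tool_rot: [0.001, 0.516, 0.857, 0.0]
contact_force: [-1.8, 0.9, 6.0]
gripper_width: 0.17
grasp_force: 61.1
```

```bash
python3 st.py
```

```text
[ 0.5643 -0.0088  0.1523] [0.0007 0.5156 0.8568 0.0005] [-1.8262  0.8519  5.9883] [ 0.1941  0.2199 -0.0149] -0.6349427741165379
shift [0. 0. 0.] turn [ 0.001  0.    -0.   ] dist 0 mm now [ 0.5643 -0.0088  0.1523] yaw 0.487 j6 -0.63 t 23.05
```

>>> jog_arm(motion="100 0 0 0 0 0 0; 100 0 0 0 0 0 0; 100 0 0 0 0 0 0; 100 0 0 -0.06 0 0 0; 100 0 0 -0.14 0 0 0")

```text
time: 23.68
tool_pos: [0.5626, -0.0087, 0.22]
tool_rot: [-0.002, 0.515, 0.857, -0.001]
contact_force: [0.1, -0.5, -0.1]
gripper_width: 0.997
grasp_force: 0.0
```

Run:
```python
from h import *
g=gp(-.121,-.0015); plan(*g,.22,.226); plan(*g,.041,.226)
```

```text
shift [-0.233 -0.064 -0.   ] turn [-0.002 -0.001  0.176] dist 121 mm now [ 0.5626 -0.0087  0.22  ] yaw 0.49 j6 -0.64 t 23.675
shift [-0.233 -0.063  0.358] turn [-0.002 -0.001  0.176] dist 216 mm now [ 0.5626 -0.0087  0.22  ] yaw 0.49 j6 -0.64 t 23.675
```

>>> jog_arm(motion="100 -0.233 -0.063 0 0 0 0.176; 100 -0.233 -0.063 0.02 0 0 0.176; 100 -0.233 -0.063 0.14 0 0 0.176; 100 -0.233 -0.063 0.26 0 0 0.176; 100 -0.233 -0.063 0.34 0 0 0.176")

```text
time: 24.3
tool_pos: [0.5888, -0.1262, 0.0474]
tool_rot: [-0.002, 0.623, 0.782, -0.001]
contact_force: [0.5, 0.1, 0.3]
gripper_width: 1.002
grasp_force: 0.0
```

Run:
```python
from h import *
for _ in range(3): f=grab_frame("top")
g=gp(-.121,-.0015); plan(*g,.0405,.226)
for r in place_of("top","gauge_grip")[:2]: print(r["p"],r["at"],g)
```

```text
shift [-0.002  0.001  0.016] turn [-0.004 -0.002  0.   ] dist 8 mm now [ 0.5885 -0.1257  0.0483] yaw 0.226 j6 -0.56 t 24.45
0.82 [0.5904, -0.124, 0.0557] [ 0.58905195 -0.12645915]
```

>>> jog_arm(motion="100 -0.002 0.001 0.016 -0.004 -0.002 0; 50 -0.002 0.001 0.016 -0.004 -0.002 0; 0 -0.002 0.001 0.016 -0.004 -0.002 0; 0 -0.002 0.001 0.016 -0.004 -0.002 0; 0 -0.002 0.001 0.016 -0.004 -0.002 0")

```text
time: 25.12
tool_pos: [0.5914, -0.1276, 0.0438]
tool_rot: [0.003, 0.622, 0.783, 0.001]
contact_force: [-2.0, -1.4, -0.2]
gripper_width: 0.223
grasp_force: 58.8
```

```bash
python3 fr.py
```

```text
guide x -2.49 y -0.20 z 3.43 [-0.16  0.58  0.3 ]
tcp gx 0.0006 gy -0.1226 z 0.0438 25.275
```

>>> jog_arm(motion="0 -0.003 -0.001 -0.0015 0 0 0; 0 -0.006 -0.001 -0.0015 0 0 0; 0 -0.009 -0.001 -0.0015 0 0 0; 0 -0.012 -0.001 -0.0015 0 0 0; 0 -0.016 -0.001 -0.0015 0 0 0")

```text
time: 25.95
tool_pos: [0.5926, -0.1325, 0.0438]
tool_rot: [0.001, 0.623, 0.782, 0.003]
contact_force: [-2.1, 10.0, 5.5]
gripper_width: 0.226
grasp_force: 59.5
```

```bash
python3 fr.py
```

```text
guide x -0.21 y 8.90 z 5.66 [ 1.1   0.45 -0.06]
tcp gx 0.0006 gy -0.1282 z 0.0438 26.1
```

>>> jog_arm(motion="0 0.006 0 0 0 0 0; 0 0.012 0 0 0 0 0; 0 0.017 0 0 0 0 0; 0 0.021 0 0 0 0 0; 0 0.025 0 0 0 0 0")

```text
time: 26.78
tool_pos: [0.5909, -0.1252, 0.0443]
tool_rot: [0.005, 0.623, 0.782, 0.001]
contact_force: [1.3, -5.8, -0.3]
gripper_width: 0.22
grasp_force: 58.8
```

```bash
python3 fr.py
```

```text
guide x 0.63 y -5.87 z -0.18 [-0.77 -0.17  0.  ]
tcp gx 0.0005 gy -0.1197 z 0.0441 26.925
```

>>> jog_arm(motion="0 -0.003 0 0 0 0 0; 100 -0.003 0 0 0 0 0; 100 -0.003 0 0 0 0 0; 100 -0.003 0 -0.1 0 0 0; 100 -0.003 0 -0.22 0 0 0")

```text
time: 27.6
tool_pos: [0.5881, -0.1236, 0.153]
tool_rot: [0.001, 0.623, 0.783, 0.001]
contact_force: [0.9, 0.1, 0.3]
gripper_width: 0.997
grasp_force: 0.0
```

>>> jog_arm(motion="100 0 0 -0.14 0 0 0; 100 0 0 -0.14 0 0 0; 100 0 0 -0.14 0 0 0; 100 0 0 -0.14 0 0 0; 100 0 0 -0.14 0 0 0")

```text
time: 28.22
tool_pos: [0.5881, -0.1238, 0.2213]
tool_rot: [0.001, 0.623, 0.782, 0.001]
contact_force: [-0.2, 0.4, -0.5]
gripper_width: 1.002
grasp_force: 0.0
```

Run:
```python
from m import *
np.set_printoptions(precision=4,suppress=True)
f=grab_frame("top"); 
P=fit(f,.173,(.5635,-.008),18,lambda i:(i[...,0]>140)&(i[...,1]<90)&(i[...,2]<90)); print("handle",*pca(P),len(P))
plan(.5635,-.0088,.22,.487)
plan(.5635,-.0088,.150,.487)
```

```text
handle [ 0.5615 -0.0083] -1.1323696051773906 [0.0224 0.0691] 4579
shift [0.236 0.003 0.003] turn [ 0.002  0.001 -0.174] dist 118 mm now [ 0.5883 -0.1239  0.2217] yaw 0.226 j6 -0.56 t 28.275
shift [0.236 0.003 0.143] turn [ 0.002  0.001 -0.174] dist 138 mm now [ 0.5883 -0.1239  0.2217] yaw 0.226 j6 -0.56 t 28.275
```

>>> jog_arm(motion="100 0.236 0.003 0.003 0.002 0.001 -0.156; 100 0.236 0.003 0.003 0.002 0.001 -0.156; 100 0.236 0.003 0.06 0.002 0.001 -0.156; 100 0.236 0.003 0.14 0.002 0.001 -0.156; 100 0.236 0.003 0.14 0.002 0.001 -0.156")

```text
time: 28.9
tool_pos: [0.5614, -0.0084, 0.1489]
tool_rot: [-0.003, 0.527, 0.85, -0.001]
contact_force: [-0.2, -0.5, -0.7]
gripper_width: 0.998
grasp_force: 0.0
```

>>> jog_arm(motion="50 0 0 0 0 0 0; 0 0 0 0 0 0 0; 0 0 0 0 0 0 0; 0 0 0 0 0 0 0; 0 0 0 0 0 0 0")

```text
time: 29.52
tool_pos: [0.5649, -0.0093, 0.1546]
tool_rot: [0.002, 0.527, 0.85, 0.0]
contact_force: [-1.9, -0.4, 4.3]
gripper_width: 0.175
grasp_force: 61.1
```

```bash
python3 st.py
```

```text
[ 0.5649 -0.0093  0.1546] [0.0022 0.5271 0.8498 0.0003] [-1.8893 -0.4257  4.2761] [-0.1677  0.358   0.0121] -0.6076909256970947
shift [0. 0. 0.] turn [ 0.002  0.002 -0.   ] dist 0 mm now [ 0.5649 -0.0093  0.1546] yaw 0.46 j6 -0.61 t 29.525
```

>>> jog_arm(motion="0 0 0 -0.03 0 0 0; 0 0 0 -0.09 0 0 0; 0 0 0 -0.1 0 0 0; 0 0 0 -0.1 0 0 0; 0 0 0 -0.1 0 0 0")

```text
time: 30.15
tool_pos: [0.5636, -0.0088, 0.202]
tool_rot: [0.0, 0.527, 0.85, -0.0]
contact_force: [1.0, 0.4, -0.9]
gripper_width: 0.169
grasp_force: 60.3
```

Run:
```python
from h import *
np.set_printoptions(precision=4,suppress=True)
print(state()["contact_force"],state()["ft_torque"])
plan(.5447,.0764,.18,.226); plan(.5447,.0764,.1,.226)
```

```text
[ 1.0268  0.3779 -0.8527] [0.0149 0.0398 0.0024]
shift [0.169 0.042 0.044] turn [0.    0.001 0.156] dist 90 mm now [ 0.5636 -0.0088  0.202 ] yaw 0.46 j6 -0.61 t 30.15
shift [0.17  0.042 0.204] turn [0.    0.001 0.156] dist 134 mm now [ 0.5636 -0.0088  0.202 ] yaw 0.46 j6 -0.61 t 30.15
```

>>> jog_arm(motion="0 0.169 0.042 0 0 0 0.156; 0 0.169 0.042 0 0 0 0.156; 0 0.169 0.042 0.06 0 0 0.156; 0 0.169 0.042 0.13 0 0 0.156; 0 0.169 0.042 0.13 0 0 0.156")

```text
time: 30.78
tool_pos: [0.5425, 0.0761, 0.1337]
tool_rot: [-0.002, 0.623, 0.783, -0.002]
contact_force: [0.0, -0.3, -0.9]
gripper_width: 0.169
grasp_force: 60.2
```

Run:
```python
from h import *
np.set_printoptions(precision=4,suppress=True)
f=grab_frame("side"); save(f,"pics/s6.png",(270,210,370,285),8)
for t in("driver","driver_collar","rest_hole"):
    for r in place_of("side",t)[:3]:
        if r["at"][0]>.5: print(t,round(r["p"],2),np.array(r["at"]))
plan(.5443,.0768,.098,.226)
```

```text
driver 0.79 [0.5434 0.0798 0.0656]
driver_collar 0.48 [0.5427 0.0764 0.0813]
rest_hole 0.96 [0.5404 0.0803 0.0473]
rest_hole 0.24 [ 0.5663 -0.0074 -0.0002]
rest_hole 0.17 [0.5444 0.0788 0.0821]
shift [ 0.003 -0.005  0.084] turn [0.004 0.002 0.   ] dist 42 mm now [0.547  0.0759 0.1401] yaw 0.226 j6 -0.22 t 30.975
```

View pics/s6.png

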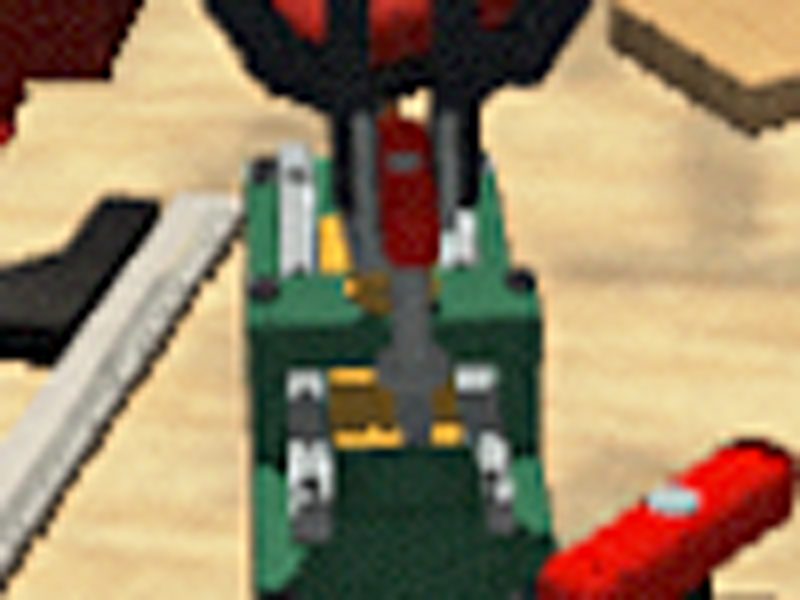

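>>> jog_arm(motion="0 0.003 -0.005 0.01 0.004 0.002 0; 0 0.003 -0.005 0.03 0.004 0.002 0; 0 0.003 -0.005 0.05 0.004 0.002 0; 0 0.003 -0.005 0.068 0.004 0.002 0; 0 0.003 -0.005 0.076 0.004 0.002 0")

```text
time: 31.6
tool_pos: [0.5426, 0.0768, 0.0991]
tool_rot: [-0.002, 0.623, 0.782, -0.001]
contact_force: [0.1, 1.1, -1.5]
gripper_width: 0.172
grasp_force: 60.3
```

```bash
python3 st.py
```

```text
[0.5426 0.0768 0.0991] [-0.0021  0.6227  0.7825 -0.0015] [ 0.0814  1.0599 -1.4536] [-0.0005 -0.0155 -0.0296] -0.22195069904013975
shift [0. 0. 0.] turn [-0.003 -0.001 -0.   ] dist 0 mm now [0.5426 0.0768 0.0991] yaw 0.226 j6 -0.22 t 31.6
```

No contact force yet, so the bit is in the hole. I'll lower it a little more until the collar seats, then release and back off.

>>> jog_arm(motion="0 0 0 0.004 0 0 0; 0 0 0 0.006 0 0 0; 0 0 0 0.008 0 0 0; 0 0 0 0.008 0 0 0; 0 0 0 0.008 0 0 0")

```text
time: 32.22
tool_pos: [0.5433, 0.0768, 0.0981]
tool_rot: [-0.002, 0.623, 0.783, -0.001]
contact_force: [-4.7, -1.1, 7.9]
gripper_width: 0.167
grasp_force: 61.9
```

```bash
python3 st.py
```

```text
[0.5433 0.0768 0.0981] [-0.0015  0.6226  0.7825 -0.0011] [-4.7381 -1.1081  7.8887] [-0.0998  1.2016  0.036 ] -0.2219849376234919
shift [0. 0. 0.] turn [-0.002 -0.001 -0.   ] dist 0 mm now [0.5433 0.0768 0.0981] yaw 0.227 j6 -0.22 t 32.225
```

>>> jog_arm(motion="100 0 0 -0.001 0 0 0; 100 0 0 -0.001 0 0 0; 100 0 0 -0.001 0 0 0; 100 0 0 -0.08 0 0 0; 100 0 0 -0.2 0 0 0")

```text
time: 32.85
tool_pos: [0.5418, 0.0768, 0.1946]
tool_rot: [-0.004, 0.623, 0.782, -0.003]
contact_force: [1.1, 0.7, -0.2]
gripper_width: 0.996
grasp_force: 0.0
```

>>> jog_arm(motion="100 0.1 -0.1 -0.2 0 0 0; 100 0.2 -0.2 -0.2 0 0 0; 100 0.2 -0.3 -0.2 0 0 0; 100 0.2 -0.3 -0.2 0 0 0; 100 0.2 -0.3 -0.2 0 0 0")

```text
time: 33.48
tool_pos: [0.3746, 0.1411, 0.2983]
tool_rot: [-0.0, 0.622, 0.783, 0.001]
contact_force: [1.2, -1.0, -0.7]
gripper_width: 1.0
grasp_force: 0.0
```

Run:
```python
from m import *
np.set_printoptions(precision=4,suppress=True)
for c in("side","top"):
    f=grab_frame(c); save(f,f"pics/{c}9.png",(270,200,390,290) if c=="side" else (260,195,390,260),6)
    for t in("driver","driver_collar","driver_handle","gauge_grip"):
        for r in place_of(c,t)[:4]:
            if r["at"][0]>.5: print(c,t,round(r["p"],2),np.array(r["at"]))
print(state()["tool_pos"],state()["contact_force"],state()["time"])
```

```text
side driver 0.49 [0.5425 0.0811 0.0311]
side driver_collar 0.54 [0.5437 0.0797 0.0462]
side driver_handle 0.72 [0.5413 0.0764 0.1121]
side gauge_grip 0.5 [ 0.5904 -0.1196  0.0551]
side gauge_grip 0.32 [0.5458 0.08   0.113 ]
top driver 0.44 [0.5425 0.0794 0.0282]
top driver 0.37 [ 0.5604 -0.009   0.1042]
top driver_collar 0.66 [0.5442 0.0764 0.0538]
top driver_collar 0.18 [ 0.561  -0.0099  0.0653]
top driver_handle 0.7 [0.539  0.082  0.1046]
top gauge_grip 0.9 [ 0.5896 -0.1217  0.0581]
[0.3755 0.1404 0.2966] [0.8521 0.001  0.7735] 33.975
```

View pics/side9.png

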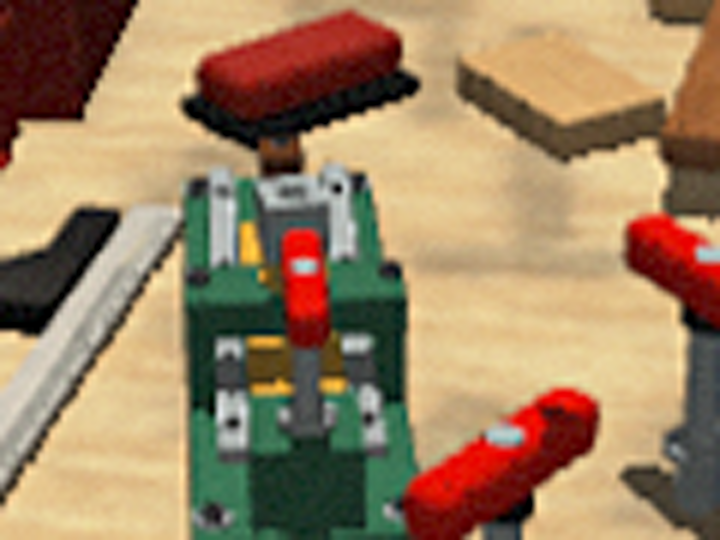

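The side view shows the driver upright in its rest with the collar on the block at (305,415). The gauge's brass end shows past the bridge at (295,360), and the gripper is clear of everything.

```bash
python3 -c "
from plant import *
print(job_done())"
```

```text
the job is handed in; nothing more can be done
None
```

I handed the job in at about 34 s; no verdict came back. By feel the nose presses on the gauge at about 4 N, proved by sliding it both ways by its grip. The gauge's end shows about 37 mm past the screw, and the driver is upright in its rest.

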